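# Weigh down a drying tile with the heavy jar

## Task

The clay tile drying on the plaster block must not warp: lay the small plywood press board flat on it, centred and lined up with the tile, and let go of it. Then weigh the board down with the heavy jar: of the three look-alike lidded jars only one has a lead plug inside, so find it by feel, and set it down gently, upright, on the middle of the board. The tile is soft, so do not press on it hard; tip no jar over, and leave the two light jars standing upright on the bench.

Things in the scene. Friction and masses are not known exactly. Their poses are not given: they have to be found in the camera images.
- block: plaster drying block, 220 x 66 x 85 mm (x, y, z), pale and blotched, fixed to the bench; origin at the centre of its underside, x along its length, z up
- tile: flat clay tile, 100 x 60 x 10 mm (x, y, z), lying loose and flat on top of the plaster block, its underside 85 mm above the bench; origin at the centre of its underside, x along its length
- board: plywood press board, 140 x 66 x 8 mm (x, y, z), lying loose and flat on the bench at the start, weight 60 g; origin at the centre of its underside, x along its length; grip it across its 66 mm width
- jar_a: glaze jar with a closed dark grey screw lid, pale body 64 mm in diameter up to 78 mm high, 91 mm high with the 60 mm wide lid; origin at the centre of its underside, z up. The three jars look exactly alike. One of them, any of the three, holds a lead plug (the jar weighs 0.5 to 0.75 kg in all); the other two hold a cork one (0.1 to 0.2 kg in all). The lids do not come off
- jar_b: glaze jar with a closed dark grey screw lid, pale body 64 mm in diameter up to 78 mm high, 91 mm high with the 60 mm wide lid; origin at the centre of its underside, z up. The three jars look exactly alike. One of them, any of the three, holds a lead plug (the jar weighs 0.5 to 0.75 kg in all); the other two hold a cork one (0.1 to 0.2 kg in all). The lids do not come off
- jar_c: glaze jar with a closed dark grey screw lid, pale body 64 mm in diameter up to 78 mm high, 91 mm high with the 60 mm wide lid; origin at the centre of its underside, z up. The three jars look exactly alike. One of them, any of the three, holds a lead plug (the jar weighs 0.5 to 0.75 kg in all); the other two hold a cork one (0.1 to 0.2 kg in all). The lids do not come off
Mind the look-alikes: they are no part of the job. Leave any blue or turquoise look-alike of the jar_a alone. Of the things that look like the board, the larger one is meant.

How it is judged:
By the outcome, as a careful person would: the job done as asked, in the order asked, and still so for the second after the job is handed in, with the robot touching nothing.
It also fails if it takes over 72 s, if anything falls off the work surface, if the arm or the gripper's body presses on something with over 40 N, if the wrist force passes 120 N, or if a joint passes its speed limit or range.

## Robot

A 6-joint arm with a two-finger parallel gripper is mounted at the origin on a cart in front of the work surface, level with it; the furniture and walls round the work are solid. World frame = base frame: x ahead of the robot, y to its left, z up, the work surface at z = 0. Lengths are in m, angles in rad, forces in N, time in s.
With the tool pointing down it reaches from about 0.4 to 0.825 m from the base axis. Payload 7 kg.
Tool frame: the origin (TCP) lies midway between the tips of the shut fingers; the grasp point (between the pads) lies 19 mm behind it; z points along the fingers, x is the direction in which the jaws open and shut, and the axes are right-handed (so a half turn about z gives the same grasp; the last joint's range is limited). The gripper opens to 88 mm and grips with 3 to 60 N. Pads are 19 mm wide; open, the fingers measure 130 mm over their backs; the gripper's body (78 mm by 193 mm) begins 47 mm behind the grasp point.
Start: joints at [1.529, 0.359, 0.012, 0, -1.224, -0.288], TCP at [0.219, 0.639, 0.227] pointing down, gripper open.
Joint ranges: [-3.07, 3.07], [-1.43, 2.12], [-1.02, 1.25], [-3.03, 1.67], [-3.05, -0], [-3.03, 3.03]. Speed limits (rad/s): [2.39, 2.39, 3.01, 3.14, 3.14, 3.14].

## Interface

Orientations are given as a rotation vector (axis times angle).
In Python, from rig import state, viewer, workorder, boxes_of, cut_out, tip_of gives the robot as it stands. The module is installed in compiled form; this text tells all that it offers.
- The arm moves only by the tool play_rows, never from a script. Its argument "plan" is a list of rows, each a list of 3 entries, a list of its own where there are three numbers: the shift along the tool's x, y, z in mm, then the turn, a rotation vector about the tool's x, y, z in degrees, then the finger opening in mm, from 0 to 87.6. In form: [[[x, y, z], [wx, wy, wz], claw], ...]. A call has 1 to 20 rows; each row shifts and turns the commanded pose from where the row before left it, along the tool's axes as they then stand; what a row does not reach is not made up. A row lasts 1/8 s, in which the tool goes at most 62.5 mm and 10.7 degrees, less where a joint would pass 70% of its speed; a pose out of reach is approached as far as the arm can. A call is refused whole if a number of a shift passes 62.5 or a number of a turn 10.7, either way. A call with a gripper value outside its range is refused whole. The fingers move at their own pace and stop on an object; "newtons" is the grip in N (left out, the last holds). Time passes only in rows, so rows that do not move let the fingers close. It gives the time, the measured TCP pose, the force and the opening at its end, in the units of the state.
- state(): the state, without advancing time (a new reading comes with each control period).
- viewer.grab_frame(name): name is "scene" or "side" or "wrist"; returns a dict with "image" (384x512x3 uint8, red, green, blue), "mtx" (3x3 intrinsics, pixels), "D" ([k1, k2, p1, p2, k3] as OpenCV has them; the pictures are not rectified), "cam_to_world" (4x4, takes a point from camera to world coordinates). Camera axes: x right, y down, z forward; pixel columns grow to the right and rows downward; lengths in m; the calibration is good to about 2 mm. A picture is of the moment at which its call begins. There is no depth.
- workorder.job_done(): hands the job in, once; it reports no verdict.
Trained networks look in the newest picture that a camera, given by its name, has taken for a name from the list of things; names that differ only in an ending like _2 or _b are one class to them, and where a whole thing is asked for, a point or a joint stands for the part that bears it (a point fixed in the world has none). Each returns a list of dicts, best first, with "score" (0 to 1); they miss things now and then, are a little off and sometimes report something else, mostly with a low value. They report only what shows in the picture. A call takes as long as a camera call. They do not tell look-alikes from the thing itself.
- boxes_of(label, camera): "pixel" ([column, row] in pixels, amid what is visible of it).
- cut_out(label, camera): "region" (384x512 bool, what is visible of it) and "pixel" ([column, row] in pixels, amid what is visible of it).
- tip_of(label, camera): "pixel" ([column, row] in pixels: a listed point, or the origin of a listed thing).
The state is a dict: "time": time; "qpos": joint angles; "joint_vel": joint speeds; "tau": joint torques, N m; "tool_pos": TCP position; "tool_rot": TCP orientation; "force": force on the tool from outside, world axes, zero at the start; "torque": the same for the moment, N m; "opening": finger opening in m.
Only numpy, scipy, OpenCV 4.12 (cv2) and the standard library are available. Lean on these libraries where they do the work, as an engineer would, in place of code of your own. Each camera call takes 0.05 s, during which the arm holds its last target.

## Working session

There is one attempt and no reset: what is moved stays moved. The work goes in short steps, Python scripts to look and compute and a tool call to move; the robot and the scene stay as the last step left them, time stands still between calls to the robot, and variables do not carry over. Pictures are saved under pics/ and viewed, and the job is handed in when it is done.

Besides the shell and the picture viewer there is one more tool, called after "Call:" by a JSON object that holds its "fn" and its "kwargs". play_rows: Moves the arm, as the interface text tells. Its arguments: {"type":"object","properties":{"plan":{"type":"array"},"newtons":{"type":"number"}},"required":["plan"]}

```bash
mkdir -p pics; cat > h.py <<'E'
import numpy as np, cv2
from rig import state, viewer, workorder, boxes_of, cut_out, tip_of
from scipy.spatial.transform import Rotation as R
def save(f,name): cv2.imwrite(f'pics/{name}.png',cv2.cvtColor(f['image'],cv2.COLOR_RGB2BGR))
def ray(f,px):
    p=cv2.undistortPoints(np.array([[px]],float),f['mtx'],f['D'])[0,0]
    T=f['cam_to_world']; d=T[:3,:3]@np.array([p[0],p[1],1.]); return T[:3,3],d
def atz(f,px,z):
    o,d=ray(f,px); return o+d*(z-o[2])/d[2]
def proj(f,P):
    T=np.linalg.inv(f['cam_to_world']); P=np.atleast_2d(P)
    return cv2.projectPoints(P@T[:3,:3].T+T[:3,3],np.zeros(3),np.zeros(3),f['mtx'],f['D'])[0][:,0]
E
python3 - <<'E'
from h import *
s=state();print({k:np.round(v,3) for k,v in s.items()})
for c in ['scene','side','wrist']:
    f=viewer.grab_frame(c);save(f,c+'0')
    print(c,np.round(f['cam_to_world'],3).tolist())
    for l in ['block','tile','board','jar_a']:
        print(l,[(np.round(d['pixel']).tolist(),round(d['score'],2)) for d in boxes_of(l,c)])
E
```

```text
{'time': np.float64(0.0), 'qpos': array([ 1.529,  0.359,  0.011, -0.   , -1.224, -0.288]), 'joint_vel': array([-0.001,  0.   ,  0.   ,  0.001,  0.001,  0.001]), 'tau': array([-0.0000e+00, -5.8272e+01,  2.9304e+01,  6.9970e+00,  7.0000e-03,
       -0.0000e+00]), 'tool_pos': array([0.218, 0.638, 0.226]), 'tool_rot': array([ 1.826e+00, -2.555e+00,  2.000e-03]), 'force': array([1.152, 0.54 , 0.419]), 'torque': array([-0.012,  0.006,  0.011]), 'opening': np.float64(0.088)}
scene [[0.856, -0.393, 0.336, 0.036], [-0.517, -0.651, 0.556, -0.888], [0.0, -0.65, -0.76, 1.247], [0.0, 0.0, 0.0, 1.0]]
block [([198.0, 148.0], 0.97)]
tile [([186.0, 139.0], 0.66)]
board [([220.0, 230.0], 0.91), ([188.0, 199.0], 0.9), ([198.0, 147.0], 0.23)]
jar_a [([270.0, 188.0], 0.86), ([294.0, 224.0], 0.84), ([276.0, 286.0], 0.65), ([250.0, 171.0], 0.61), ([214.0, 172.0], 0.57)]
side [[0.981, -0.085, 0.175, 0.304], [-0.194, -0.382, 0.904, -1.203], [-0.01, -0.92, -0.391, 0.582], [0.0, 0.0, 0.0, 1.0]]
block [([235.0, 165.0], 0.82)]
tile [([234.0, 158.0], 0.51)]
board [([212.0, 200.0], 0.79), ([236.0, 217.0], 0.69)]
jar_a [([288.0, 197.0], 0.93), ([253.0, 255.0], 0.93), ([303.0, 217.0], 0.82), ([251.0, 182.0], 0.82), ([281.0, 181.0], 0.76)]
wrist [[-0.324, -0.911, -0.255, 0.286], [-0.946, 0.312, 0.088, 0.614], [-0.0, 0.269, -0.963, 0.384], [0.0, 0.0, 0.0, 1.0]]
block []
tile []
board []
jar_a []
```

View pics/scene0.png

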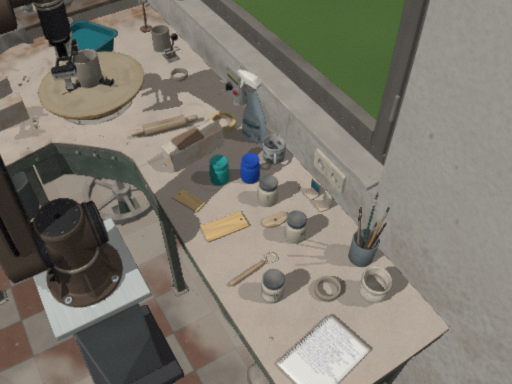

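View pics/side0.png

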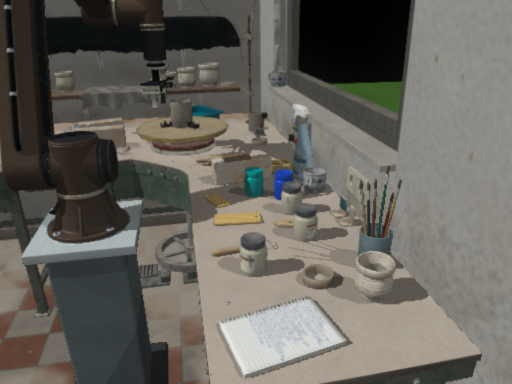

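View pics/wrist0.png

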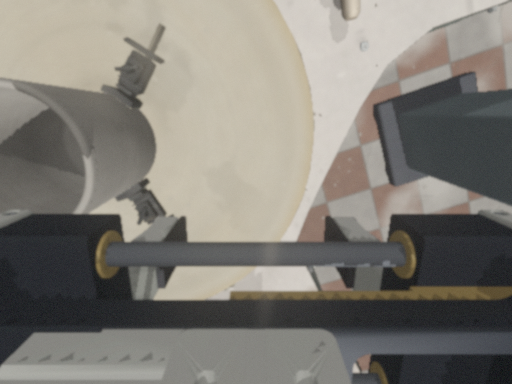

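```bash
python3 -c "
import cv2
a=cv2.imread('pics/scene0.png')[100:310,150:330];b=cv2.imread('pics/side0.png')[120:290,170:340]
cv2.imwrite('pics/sc_crop.png',cv2.resize(a,None,fx=2.8,fy=2.8,interpolation=2));cv2.imwrite('pics/si_crop.png',cv2.resize(b,None,fx=3.4,fy=3.4,interpolation=2))"
```

```text
(no output)
```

View pics/sc_crop.png

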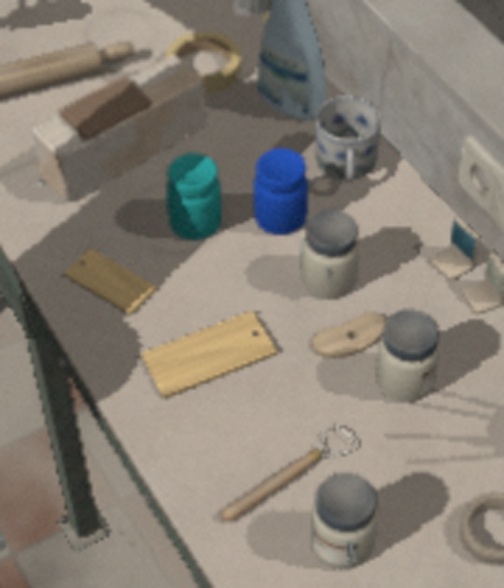

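View pics/si_crop.png

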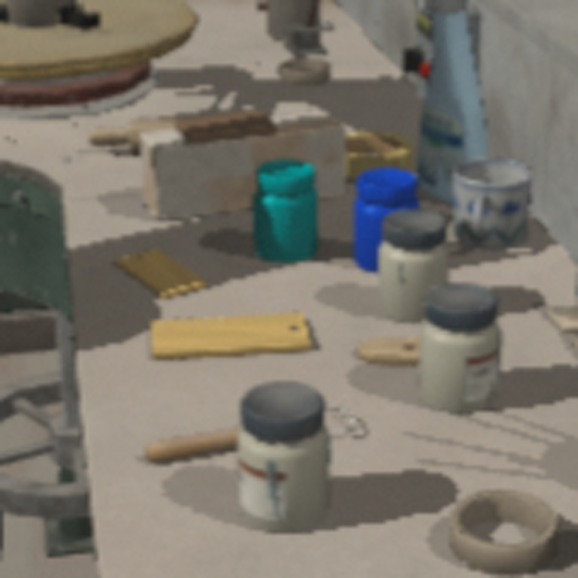

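The scene shows the block at (198,148) with the dark tile on top. The boards are at (220,230), which is large, and (188,199), which is small and so a decoy. The pale jars with grey lids are at (270,188), (294,224) and (276,286). The teal jar (220,170) and blue jar (250,168) are look-alikes to leave alone. Next I fit poses.

```bash
cat >> h.py <<'E'
from scipy.optimize import minimize
def boxpts(x,y,yaw,L,W,z0,z1):
    c,s=np.cos(yaw),np.sin(yaw)
    return np.array([[x+c*a*L/2-s*b*W/2,y+s*a*L/2+c*b*W/2,z] for a in(-1,1) for b in(-1,1) for z in(z0,z1)])
def jarpts(x,y):
    t=np.linspace(0,2*np.pi,40)
    return np.vstack([np.c_[x+r*np.cos(t),y+r*np.sin(t),0*t+z] for r,z in((.032,0),(.032,.078),(.030,.091))])
def hull(f,P):
    S=8
    h=cv2.convexHull(proj(f,P).astype(np.float32))
    return h
def sil(f,P):
    m=np.zeros((384*4,512*4),np.uint8)
    h=hull(f,P); cv2.fillPoly(m,[np.round((h+.5)*4*16-8).astype(np.int32)],255,shift=4)
    return cv2.resize(m,(512,384),interpolation=cv2.INTER_AREA)/255.
def fit(obs,gen,x0,step):
    def c(p):
        e=0
        for f,m in obs:
            s=sil(f,gen(p)); e+=np.abs(s-m).sum()/m.sum()
        return e
    sim=np.array([x0]+[np.array(x0)+np.eye(len(x0))[i]*step[i] for i in range(len(x0))])
    r=minimize(c,x0,method='Nelder-Mead',options=dict(initial_simplex=sim,xatol=1e-4,fatol=1e-4))
    return r.x,r.fun
E
python3 - <<'E'
from h import *
F={};M={}
for c in ['scene','side']:
    F[c]=viewer.grab_frame(c)
    for l in ['block','tile','board','jar_a']: M[c,l]=cut_out(l,c)
f=F['scene'];print('fx',f['mtx'][0,0],F['side']['mtx'][0,0])
def near(c,l,px):
    L=[d for d in M[c,l] if np.hypot(*(np.array(d['pixel'])-px))<14]
    return L[0]['region'].astype(float) if L else None
for n,ps,pt in [('near',(276,286),(253,255)),('mid',(294,224),(303,217)),('far',(270,188),(288,197)),('teal',(220,170),(254,182)),('blue',(250,168),(284,184))]:
    for cs in (['scene'],['side'],['scene','side']):
        obs=[(F[c],near(c,'jar_a',p)) for c,p in(('scene',ps),('side',pt)) if c in cs]
        obs=[o for o in obs if o[1] is not None]
        if not obs: print(n,cs,'none');continue
        x0=atz(F['scene'],ps,.045)[:2]
        print(n,cs,fit(obs,lambda p:jarpts(*p),x0,[.01,.01]))
for n,l,ps,pt,L,W,z0,z1 in [('board','board',(220,230),(236,217),.14,.066,0,.008),('small','board',(188,199),(212,200),.1,.045,0,.008),('block','block',(198,148),(235,165),.22,.066,0,.085),('tile','tile',(186,139),(234,158),.1,.06,.085,.095)]:
    for cs in (['scene'],['side'],['scene','side']):
        obs=[(F[c],near(c,l,p)) for c,p in(('scene',ps),('side',pt)) if c in cs]
        obs=[o for o in obs if o[1] is not None]
        if not obs: print(n,cs,'none');continue
        x0=atz(F['scene'],ps,(z0+z1)/2)[:2]
        b=min((fit(obs,lambda p:boxpts(*p,L,W,z0,z1),[*x0,a],[.01,.01,.2]) for a in np.arange(0,3.1,.4)),key=lambda r:r[1])
        print(n,cs,np.round(b[0],4),b[1])
E
```

```text
fx 487.55805835494004 415.4798277043117
near ['scene'] (array([ 0.44749508, -0.34614663]), np.float64(0.11112113557079274))
near ['side'] (array([ 0.44709007, -0.34124186]), np.float64(0.05849367784496977))
near ['scene', 'side'] (array([ 0.44749847, -0.34455347]), np.float64(0.1914237355970999))
mid ['scene'] (array([ 0.61863802, -0.20991263]), np.float64(0.0547070635483109))
mid ['side'] (array([ 0.62073812, -0.20154296]), np.float64(0.12094997060101746))
mid ['scene', 'side'] (array([ 0.6179292 , -0.21028947]), np.float64(0.18648608545694398))
far ['scene'] (array([ 0.62462619, -0.04254171]), np.float64(0.09441985968699405))
far ['side'] (array([ 0.62428345, -0.03403609]), np.float64(0.167687074829932))
far ['scene', 'side'] (array([ 0.62378065, -0.04129971]), np.float64(0.30425754399619176))
teal ['scene'] (array([0.53146795, 0.11977402]), np.float64(0.12293958233699984))
teal ['side'] (array([0.53347898, 0.12718712]), np.float64(0.16624740608986574))
teal ['scene', 'side'] (array([0.53215602, 0.12059083]), np.float64(0.3057916629223464))
blue ['scene'] (array([0.62748749, 0.0714
[... 247 characters left out ...]
0533] 0.061229611041405264
board ['side'] [ 0.4484 -0.0632 -0.0934] 0.07826056012241557
board ['scene', 'side'] [ 0.4476 -0.0654 -0.1001] 0.16822348602105053
small ['scene'] [0.3994 0.0874 2.0006] 0.06763651697238035
small ['side'] [0.4    0.0912 1.9015] 0.2137365680735571
small ['scene', 'side'] [0.3994 0.087  1.9926] 0.3085117407633729
block ['scene'] [0.5133 0.2729 0.1707] 0.2601872183057899
block ['side'] [0.5146 0.2848 3.3678] 0.3992758078841292
block ['scene', 'side'] [0.5145 0.2747 0.1466] 0.6805431946446059
tile ['scene'] [0.4964 0.2694 0.1336] 0.07013498866883437
tile ['side'] [0.4948 0.2805 0.2   ] 0.08440450254175744
tile ['scene', 'side'] [0.4956 0.2726 0.19  ] 0.2786098247227422
```

```bash
cat >> h.py <<'E'
def go(x,y,z,yaw=None,z_first=None):
    """print tool-frame turn (about z, deg) then shift (mm) to get to TCP x,y,z with tool-x world heading yaw(deg)"""
    s=state(); Rm=R.from_rotvec(s['tool_rot']); X=Rm.as_matrix()[:,0]; cur=np.degrees(np.arctan2(X[1],X[0]))
    t=Rm.as_matrix()[:,2]
    print('t',round(float(s['time']),2),'pos',np.round(s['tool_pos'],4),'yaw',round(cur,2),'toolz',np.round(t,4),'open',round(float(s['opening']),4),'F',np.round(s['force'],2),'q',np.round(s['qpos'],2))
    d=0
    if yaw is not None:
        d=-((yaw-cur+180)%360-180); print('turn tool z',round(d,2))
    Rn=R.from_euler('z',(yaw if yaw is not None else cur),degrees=True).as_matrix()@np.diag([1,-1,-1])
    v=Rn.T@(np.array([x,y,z])-s['tool_pos'])*1000
    print('then shift tool',np.round(v,1),'norm',round(np.linalg.norm(v),1))
E
python3 - <<'E'
from h import *
f=viewer.grab_frame('wrist');print(f['mtx'])
go(.44,.26,.36,-81.4)
E
```

```text
[[267.85793618   0.         255.26237756]
 [  0.         267.85793618 187.16112371]
 [  0.           0.           1.        ]]
t 1.3 pos [0.2186 0.6386 0.2266] yaw -108.89 toolz [ 0. -0. -1.] open 0.0875 F [ 0.13 -0.02  0.53] q [ 1.53  0.36  0.01  0.   -1.22 -0.29]
turn tool z -27.49
then shift tool [ 407.4 -162.3 -133.4] norm 458.4
```

Call:
{"fn": "play_rows", "kwargs": {"plan": [[[0,0,-45],[0,0,0],87.6],[[0,0,-45],[0,0,0],87.6],[[0,0,-43],[0,0,0],87.6],[[0,0,0],[0,0,-9.2],87.6],[[0,0,0],[0,0,-9.2],87.6],[[0,0,0],[0,0,-9.1],87.6],[[40,-16,0],[0,0,0],87.6],[[41,-16,0],[0,0,0],87.6],[[41,-16,0],[0,0,0],87.6],[[41,-16,0],[0,0,0],87.6],[[41,-16,0],[0,0,0],87.6],[[41,-16,0],[0,0,0],87.6],[[41,-16,0],[0,0,0],87.6],[[41,-16,0],[0,0,0],87.6],[[41,-17,0],[0,0,0],87.6],[[40,-17,0],[0,0,0],87.6],[[0,0,0],[0,0,0],87.6]]}}

```text
time: 3.42
tool_pos: [0.4408, 0.2573, 0.3599]
tool_rot: [-2.378, 2.052, -0.0]
force: [-0.5, 0.6, -0.2]
opening: 0.0876
```

```bash
python3 - <<'E'
from h import *
f=viewer.grab_frame('wrist');save(f,'w1')
go(.44,.26,.36,-81.4)
for l,x0,a in [('tile',[.4955,.272,.15],(.1,.06,.085,.095)),('block',[.514,.274,.15],(.22,.066,0,.085))]:
    for d in cut_out(l,'wrist')[:2]:
        print(l,np.round(d['pixel']),d['score'],d['region'].sum())
        r=fit([(f,d['region'].astype(float))],lambda p:boxpts(*p,*a),x0,[.01,.01,.1]);print(np.round(r[0],4),r[1])
E
```

```text
t 3.48 pos [0.4403 0.2584 0.3598] yaw -81.54 toolz [ 3.e-04  4.e-04 -1.e+00] open 0.0877 F [-1.01  0.23 -0.3 ] q [ 0.92  0.02 -0.11 -0.   -1.44  0.8 ]
turn tool z -0.14
then shift tool [-1.7  0.1 -0.2] norm 1.7
tile [252. 125.] 0.8 2657
[0.495  0.2696 0.1216] 0.03415469311548481
block [250.  72.] 0.71 3606
[0.5135 0.274  0.1433] 0.7729165986971605
```

View pics/w1.png

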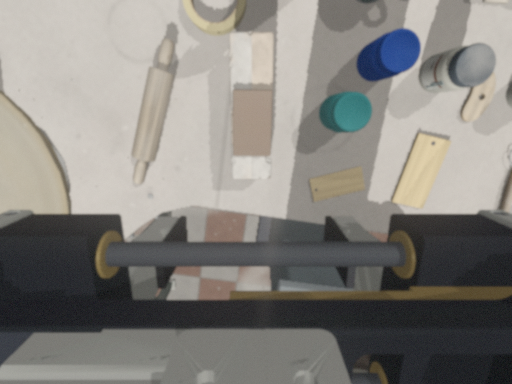

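```bash
python3 - <<'E'
from h import *
f=viewer.grab_frame('wrist')
for d in cut_out('board','wrist')[:3]:
    r=fit([(f,d['region'].astype(float))],lambda p:boxpts(*p,.14,.066,0,.008),[.4475,-.066,-.1],[.01,.01,.1]);print(np.round(d['pixel']),d['score'],np.round(r[0],4),r[1])
for d in cut_out('jar_a','wrist'): print(np.round(d['pixel']),d['score'])
im=f['image'].copy()
for p,a in [((.495,.2696,.1216),(.1,.06,.085,.095)),((.5135,.274,.13),(.22,.066,0,.085)),((.4475,-.066,-.095),(.14,.066,0,.008))]:
    cv2.polylines(im,[np.round(hull(f,boxpts(*p,*a))).astype(int)],1,(255,0,0))
big=cv2.resize(im[0:230,200:480],None,fx=2.6,fy=2.6,interpolation=cv2.INTER_CUBIC)
cv2.imwrite('pics/w1o.png',big[:,:,::-1])
E
```

```text
[334. 185.] 0.96 [-0.4258  0.2107  1.3333] 1.0
[421. 168.] 0.59 [ 0.447  -0.0679 -0.0914] 0.030677959546737826
[348. 110.] 0.93
[390.  59.] 0.86
[459.  65.] 0.6
[509.  99.] 0.38
```

View pics/w1o.png

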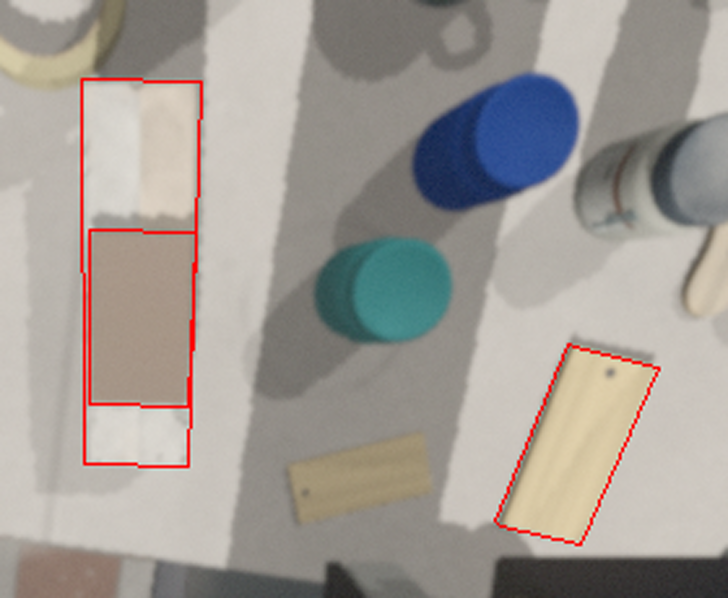

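The overlay matches the tile, block and larger board closely. The larger board is confirmed at wrist (421,168); the smaller, darker one at (334,185) is the decoy. Going to the board.

```bash
python3 - <<'E'
from h import *
go(.4472,-.067,.06,-95.24)
f=viewer.grab_frame('scene'); print(atz(f,(252,138),0), [atz(f,p,0)[:2].round(3) for p in ((275,160),(275,220),(262,268))])
E
```

```text
t 3.73 pos [0.4395 0.2601 0.3595] yaw -81.33 toolz [-0.  0. -1.] open 0.0876 F [-0.85 -0.68  0.65] q [ 0.92  0.02 -0.11 -0.   -1.44  0.8 ]
turn tool z 13.91
then shift tool [325.1 -37.6 299.5] norm 443.6
[0.73600422 0.23379279 0.        ] [array([0.747, 0.095]), array([ 0.6  , -0.129]), array([ 0.469, -0.259])]
```

Call:
{"fn": "play_rows", "kwargs": {"plan": [[[0,0,0],[0,0,7],87.6],[[0,0,0],[0,0,6.9],87.6],[[41,-5,0],[0,0,0],87.6],[[41,-5,0],[0,0,0],87.6],[[41,-5,0],[0,0,0],87.6],[[41,-5,0],[0,0,0],87.6],[[41,-5,0],[0,0,0],87.6],[[40,-5,0],[0,0,0],87.6],[[40,-4,0],[0,0,0],87.6],[[40,-4,0],[0,0,0],87.6],[[0,0,45],[0,0,0],87.6],[[0,0,50],[0,0,0],87.6],[[0,0,50],[0,0,0],87.6],[[0,0,50],[0,0,0],87.6],[[0,0,50],[0,0,0],87.6],[[0,0,35],[0,0,0],87.6],[[0,0,20],[0,0,0],87.6],[[0,0,0],[0,0,0],87.6],[[0,0,0],[0,0,0],87.6]]}}

```text
time: 6.15
tool_pos: [0.4484, -0.0673, 0.0603]
tool_rot: [-2.117, 2.32, -0.001]
force: [0.4, -0.4, 0.1]
opening: 0.0875
```

```bash
python3 - <<'E'
from h import *
go(.4472,-.067,.004,-95.24)
f=viewer.grab_frame('wrist');save(f,'w2')
E
```

```text
t 6.15 pos [ 0.4484 -0.0673  0.0603] yaw -95.24 toolz [ 0.001  0.    -1.   ] open 0.0875 F [ 0.44 -0.38  0.12] q [ 0.29  0.18 -0.68  0.   -0.71  1.19]
turn tool z -0.0
then shift tool [-0.2  1.2 56.3] norm 56.4
```

View pics/w2.png

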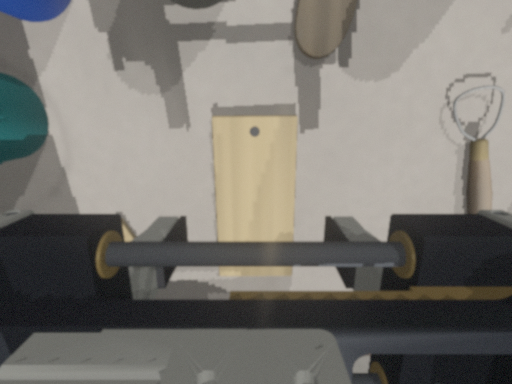

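The board spans columns 215–297 and rows 116–276, square between the fingers. Descend and grip.

Call:
{"fn": "play_rows", "kwargs": {"plan": [[[0,1,25],[0,0,0],87.6],[[0,0,20],[0,0,0],87.6],[[0,0,11],[0,0,0],87.6],[[0,0,0],[0,0,0],87.6],[[0,0,0],[0,0,0],60],[[0,0,0],[0,0,0],60],[[0,0,0],[0,0,0],60],[[0,0,0],[0,0,0],60],[[0,0,0],[0,0,0],60]], "newtons": 20}}

```text
time: 7.32
tool_pos: [0.4471, -0.0675, 0.004]
tool_rot: [-2.116, 2.321, -0.001]
force: [-2.1, 0.0, 6.5]
opening: 0.0655
```

```bash
python3 - <<'E'
from h import *
go(.495,.2696,.36,-83.03)
E
```

```text
t 7.33 pos [ 0.4471 -0.0675  0.004 ] yaw -95.29 toolz [ 9.e-04  1.e-04 -1.e+00] open 0.0655 F [-2.1   0.    6.54] q [ 0.29  0.28 -0.74  0.   -0.55  1.19]
turn tool z -12.26
then shift tool [-328.8  -88.5 -356. ] norm 492.6
```

Call:
{"fn": "play_rows", "kwargs": {"plan": [[[0,0,-15],[0,0,0],60],[[0,0,-40],[0,0,0],60],[[0,0,-50],[0,0,0],60],[[0,0,-50],[0,0,0],60],[[0,0,-45],[0,0,0],60],[[0,0,-16],[0,0,0],60],[[0,0,0],[0,0,-6.2],60],[[0,0,0],[0,0,-6.1],60],[[-20,-5,0],[0,0,0],60],[[-38,-10,0],[0,0,0],60],[[-38,-10,0],[0,0,0],60],[[-38,-10,0],[0,0,0],60],[[-38,-10,0],[0,0,0],60],[[-38,-10,0],[0,0,0],60],[[-38,-10,0],[0,0,0],60],[[-38,-10,0],[0,0,0],60],[[-28,-8,0],[0,0,0],60],[[-15,-5,0],[0,0,0],60],[[0,0,0],[0,0,0],60],[[0,0,0],[0,0,0],60]]}}

```text
time: 9.82
tool_pos: [0.4937, 0.2689, 0.2195]
tool_rot: [2.352, -2.082, -0.0]
force: [-0.7, -0.8, -1.6]
opening: 0.0657
```

```bash
python3 - <<'E'
from h import *
f=viewer.grab_frame('wrist');save(f,'w3')
go(.495,.2696,.11,-83.03)
s=state()
T=np.linalg.inv(np.r_[np.c_[R.from_rotvec(s['tool_rot']).as_matrix(),s['tool_pos']],[[0,0,0,1]]])@f['cam_to_world']
print(T.round(4).tolist())
E
```

```text
t 9.88 pos [0.4938 0.2688 0.2196] yaw -83.04 toolz [-1.e-04 -1.e-04 -1.e+00] open 0.0658 F [-0.48 -0.96  0.14] q [ 0.85  0.18 -0.25 -0.   -1.14  0.85]
turn tool z -0.01
then shift tool [ -0.7  -1.3 109.6] norm 109.6
[[1.0, -0.0002, -0.0004, 0.0007], [0.0003, 0.963, 0.2696, -0.0717], [0.0004, -0.2696, 0.963, -0.1578], [0.0, 0.0, 0.0, 1.0]]
```

View pics/w3.png

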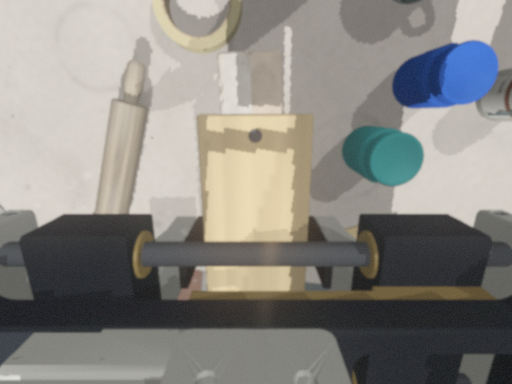

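```bash
python3 - <<'E'
from h import *
f=viewer.grab_frame('wrist')
s=state();M=R.from_rotvec(s['tool_rot']).as_matrix()
for dx in(0,):
    P=np.array([[-.033,-.07,-.004],[.033,-.07,-.004],[-.033,.07,-.004],[.033,.07,-.004],[0,-.07,.004]])@M.T+s['tool_pos']
    print(proj(f,P).round(1))
for px in ((197,115),(313,114),(210,290),(304,291)):
    p=atz(f,px,s['tool_pos'][2]+.004); print(px,((p-s['tool_pos'])@M*1000).round(1))
im=cv2.resize(f['image'][100:300,180:330],None,fx=3,fy=3,interpolation=2);cv2.imwrite('pics/w3c.png',im[:,:,::-1])
E
```

```text
[[194.3 115.3]
 [313.3 115.2]
 [206.7 323.7]
 [301.6 323.7]
 [253.9 115.1]]
(197, 115) [-31.5 -70.2  -4. ]
(313, 114) [ 32.8 -70.7  -4. ]
(210, 290) [-29.5  42.7  -4. ]
(304, 291) [33.4 43.5 -4. ]
```

View pics/w3c.png

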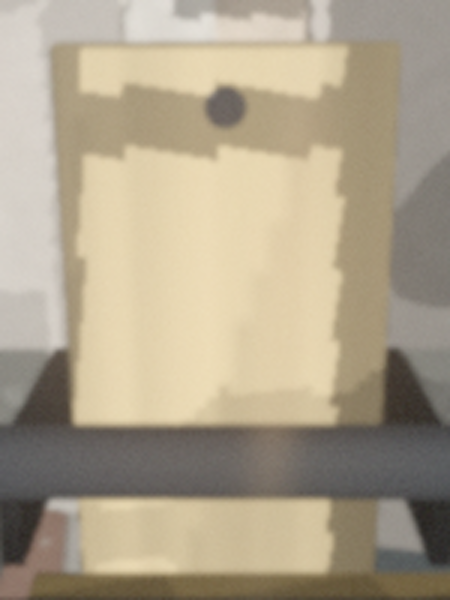

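Centred in the hand within 1 mm. Lower it slowly.

Call:
{"fn": "play_rows", "kwargs": {"plan": [[[-1,-1,25],[0,0,0],60],[[0,0,35],[0,0,0],60],[[0,0,28],[0,0,0],60],[[0,0,16],[0,0,0],60],[[0,0,8],[0,0,0],60],[[0,0,4],[0,0,0],60],[[0,0,2],[0,0,0],60],[[0,0,0],[0,0,0],60],[[0,0,0],[0,0,0],60]]}}

```text
time: 11.05
tool_pos: [0.495, 0.271, 0.102]
tool_rot: [-2.353, 2.081, -0.0]
force: [0.1, -0.1, -0.2]
opening: 0.0654
```

```bash
python3 - <<'E'
from h import *
go(.495,.2696,.099,-83.03)
f=viewer.grab_frame('side');im=cv2.resize(f['image'][110:230,180:320],None,fx=4,fy=4,interpolation=2);cv2.imwrite('pics/s4.png',im[:,:,::-1])
go(.495,.2696,.099,-83.03)
E
```

```text
t 11.05 pos [0.495 0.271 0.102] yaw -82.99 toolz [ 6.e-04  6.e-04 -1.e+00] open 0.0654 F [ 0.07 -0.05 -0.22] q [ 0.85  0.29 -0.4   0.   -0.88  0.85]
turn tool z 0.04
then shift tool [1.4 0.1 3. ] norm 3.4
t 11.1 pos [0.4949 0.271  0.102 ] yaw -82.99 toolz [ 5.e-04  5.e-04 -1.e+00] open 0.0657 F [ 0.22 -0.72 -1.05] q [ 0.85  0.29 -0.4   0.   -0.88  0.85]
turn tool z 0.04
then shift tool [1.4 0.1 3. ] norm 3.3
```

View pics/s4.png

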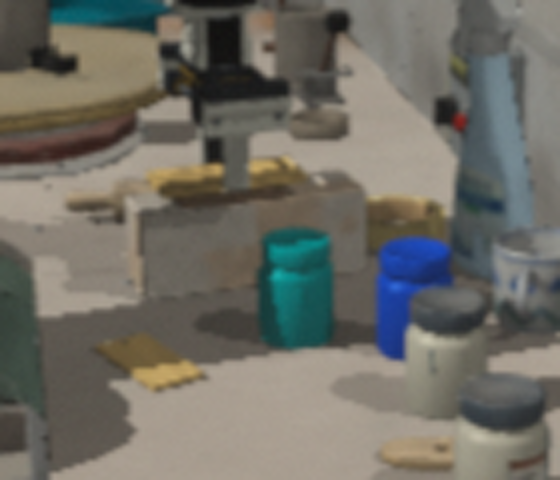

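Call:
{"fn": "play_rows", "kwargs": {"plan": [[[0.8,0,1.5],[0,0,0],60],[[0,0,0.7],[0,0,0],60],[[0,0,0.5],[0,0,0],60],[[0,0,0],[0,0,0],60]]}}

```text
time: 11.6
tool_pos: [0.4948, 0.2699, 0.0991]
tool_rot: [2.353, -2.081, 0.0]
force: [-1.6, -1.8, 4.2]
opening: 0.0654
```

Light contact (about 4 N). Release slowly and retreat.

Call:
{"fn": "play_rows", "kwargs": {"plan": [[[0,0,0],[0,0,0],68],[[0,0,0],[0,0,0],76],[[0,0,0],[0,0,0],87.6],[[0,0,0],[0,0,0],87.6],[[0,0,-10],[0,0,0],87.6],[[0,0,-30],[0,0,0],87.6],[[0,0,-50],[0,0,0],87.6],[[0,0,-50],[0,0,0],87.6],[[0,50,-50],[0,0,0],87.6],[[0,0,-50],[0,0,0],87.6],[[0,0,0],[0,0,0],87.6]]}}

```text
time: 12.98
tool_pos: [0.4521, 0.2656, 0.3387]
tool_rot: [-2.347, 2.074, -0.001]
force: [-0.2, 1.0, -0.3]
opening: 0.0878
```

```bash
python3 - <<'E'
from h import *
f=viewer.grab_frame('wrist');save(f,'w5')
for d in cut_out('board','wrist')[:3]:
    r=fit([(f,d['region'].astype(float))],lambda p:boxpts(*p,.14,.066,.095,.103),[.495,.27,.12],[.01,.01,.1]);print(np.round(d['pixel']),d['score'],np.round(r[0],4),r[1])
for d in cut_out('jar_a','wrist'):
    x0=atz(f,d['pixel'],.05)[:2]
    r=fit([(f,d['region'].astype(float))],lambda p:jarpts(*p),x0,[.01,.01]);print(np.round(d['pixel']),d['score'],r)
im=f['image'].copy()
big=cv2.resize(im[0:230,150:512],None,fx=2.2,fy=2.2,interpolation=cv2.INTER_CUBIC)
cv2.imwrite('pics/w5o.png',big[:,:,::-1])
go(.624,-.041,.36,-83)
E
```

```text
[345. 191.] 0.81 [-0.1383  0.3867  2.0867] 1.0
[258. 130.] 0.69 [0.495  0.2689 0.1303] 0.03414742886695379
[356. 117.] 0.93 (array([0.53346367, 0.12005778]), np.float64(0.041218530313044524))
[468.  71.] 0.66 (array([ 0.62483792, -0.04108286]), np.float64(0.05620995623896908))
[398.  59.] 0.6 (array([0.6274006 , 0.07211124]), np.float64(0.03953592700719851))
t 13.12 pos [0.4506 0.2644 0.3329] yaw -83.0 toolz [-4.e-04  2.e-04 -1.e+00] open 0.0874 F [ 0.95  0.23 -0.46] q [ 0.91  0.05 -0.14 -0.   -1.38  0.79]
turn tool z -0.0
then shift tool [ 324.3 -134.8  -27.1] norm 352.2
```

View pics/w5o.png

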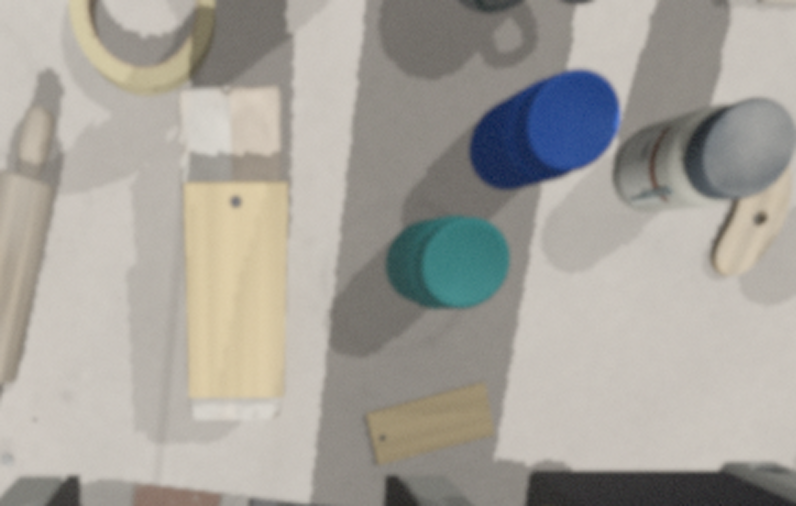

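Board rests at (.495,.269), yaw .130, against the tile at (.495,.2696), yaw .122, so it is well centred. Next, test the far pale jar (wrist 468,71; grey lid, so not the blue one at (398,59)).

Call:
{"fn": "play_rows", "kwargs": {"plan": [[[30,-12,0],[0,0,0],87.6],[[40,-17,0],[0,0,0],87.6],[[40,-17,0],[0,0,0],87.6],[[40,-17,0],[0,0,0],87.6],[[40,-17,0],[0,0,0],87.6],[[40,-17,0],[0,0,0],87.6],[[40,-17,0],[0,0,0],87.6],[[34,-14,0],[0,0,0],87.6],[[20,-7,0],[0,0,0],87.6],[[0,0,30],[0,0,-7.7],87.6],[[0,0,40],[0,0,-7.7],87.6],[[0,0,40],[0,0,-7.6],87.6],[[0,0,20],[0,0,0],87.6],[[0,0,0],[0,0,0],87.6],[[0,0,0],[0,0,0],87.6]]}}

```text
time: 15.0
tool_pos: [0.625, -0.0404, 0.2039]
tool_rot: [-2.721, 1.57, -0.001]
force: [1.0, 0.7, 0.9]
opening: 0.0875
```

```bash
python3 - <<'E'
from h import *
f=viewer.grab_frame('wrist');save(f,'w6')
for d in cut_out('jar_a','wrist')[:3]:
    x0=atz(f,d['pixel'],.05)[:2]
    r=fit([(f,d['region'].astype(float))],lambda p:jarpts(*p),x0,[.01,.01]);print(np.round(d['pixel']),d['score'],r)
go(.6243,-.041,.04,-60)
E
```

```text
[100. 170.] 0.84 (array([0.53529899, 0.11787467]), np.float64(0.04738584127739655))
[167. 128.] 0.79 (array([0.6283087 , 0.07099724]), np.float64(0.03409153026207902))
[258. 179.] 0.57 (array([ 0.62627353, -0.04284039]), np.float64(0.03961769632476106))
t 15.1 pos [ 0.6251 -0.0403  0.2043] yaw -59.99 toolz [ 1.9e-03  2.0e-04 -1.0e+00] open 0.0874 F [-0.83 -0.16 -0.23] q [ 0.25  0.29 -0.13  0.   -1.14  1.85]
turn tool z 0.01
then shift tool [1.000e-01 1.100e+00 1.643e+02] norm 164.3
```

View pics/w6.png

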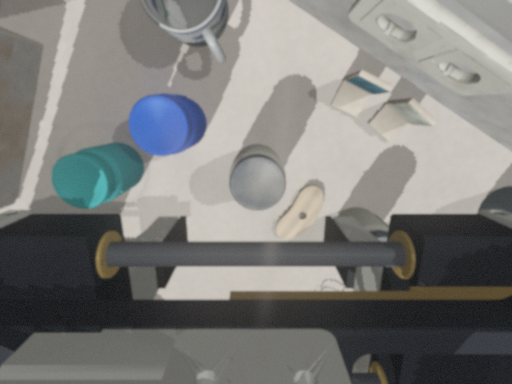

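Call:
{"fn": "play_rows", "kwargs": {"plan": [[[2,0,30],[0,0,0],87.6],[[0,0,40],[0,0,0],87.6],[[0,0,40],[0,0,0],87.6],[[0,0,30],[0,0,0],87.6],[[0,0,16],[0,0,0],87.6],[[0,0,8],[0,0,0],87.6],[[0,0,0],[0,0,0],75],[[0,0,0],[0,0,0],66],[[0,0,0],[0,0,0],56],[[0,0,0],[0,0,0],56],[[0,0,0],[0,0,0],56],[[0,0,0],[0,0,0],56]], "newtons": 30}}

```text
time: 16.6
tool_pos: [0.6261, -0.0421, 0.0401]
tool_rot: [-2.72, 1.57, -0.002]
force: [-0.2, 1.6, 5.8]
opening: 0.0645
```

Call:
{"fn": "play_rows", "kwargs": {"plan": [[[0,0,-4],[0,0,0],56],[[0,0,-8],[0,0,0],56],[[0,0,-8],[0,0,0],56],[[0,0,0],[0,0,0],56],[[0,0,0],[0,0,0],56],[[0,0,0],[0,0,0],56]]}}

```text
time: 17.35
tool_pos: [0.6252, -0.0423, 0.0587]
tool_rot: [2.72, -1.571, -0.001]
force: [-0.4, 0.7, -0.7]
opening: 0.0646
```

```bash
python3 - <<'E'
from h import *
F=[]
for i in range(4):
    f=viewer.grab_frame('side'); s=state();F.append(s['force'][2])
print(F); save(f,'s7'); go(.6243,-.041,.04)
E
```

```text
[np.float64(-1.2316340307532436), np.float64(-1.4508232647038342), np.float64(-0.2372723527544911), np.float64(-1.5759125160328733)]
t 17.55 pos [ 0.6254 -0.0423  0.0588] yaw -60.0 toolz [-4.e-04 -1.e-04 -1.e+00] open 0.0646 F [ 0.6   0.59 -1.58] q [ 0.24  0.43 -0.3  -0.   -0.84  1.85]
then shift tool [-1.6  0.3 18.8] norm 18.9
```

The lifted jar reads about −1.1 N, so it is a light one. Set it back down gently in place.

Call:
{"fn": "play_rows", "kwargs": {"plan": [[[0,0,9],[0,0,0],56],[[0,0,6],[0,0,0],56],[[0,0,3],[0,0,0],56],[[0,0,1],[0,0,0],56],[[0,0,0.5],[0,0,0],56],[[0,0,0],[0,0,0],56],[[0,0,0],[0,0,0],68],[[0,0,0],[0,0,0],76],[[0,0,0],[0,0,0],87.6],[[0,0,0],[0,0,0],87.6],[[0,0,-15],[0,0,0],87.6],[[0,0,-40],[0,0,0],87.6],[[0,0,-50],[0,0,0],87.6],[[0,0,-50],[0,0,0],87.6],[[0,0,-20],[0,0,0],87.6],[[0,0,0],[0,0,0],87.6]]}}

```text
time: 19.55
tool_pos: [0.6266, -0.0421, 0.2179]
tool_rot: [-2.718, 1.569, -0.006]
force: [-0.2, 0.4, -0.1]
opening: 0.0876
```

```bash
python3 - <<'E'
from h import *
f=viewer.grab_frame('side');save(f,'s8')
f=viewer.grab_frame('wrist');save(f,'w8')
for d in cut_out('jar_a','wrist')[:5]:
    x0=atz(f,d['pixel'],.05)[:2]
    r=fit([(f,d['region'].astype(float))],lambda p:jarpts(*p),x0,[.01,.01]);print(np.round(d['pixel']),d['score'],r)
go(.6186,-.209,.205,-85)
E
```

```text
[166. 127.] 0.94 (array([0.6284077 , 0.07124591]), np.float64(0.04269820731451069))
[102. 170.] 0.86 (array([0.53460834, 0.11824937]), np.float64(0.033627286366693473))
[362. 362.] 0.6 (array([ 0.30138496, -0.35907146]), np.float64(1.0))
[367. 219.] 0.59 (array([ 0.62963615, -0.18261   ]), np.float64(3.1743238471859327))
t 19.7 pos [ 0.6249 -0.0423  0.2139] yaw -60.0 toolz [-1.2e-03  1.0e-04 -1.0e+00] open 0.0879 F [-0.83  0.12 -0.72] q [ 0.24  0.29 -0.12 -0.   -1.16  1.85]
turn tool z 25.0
then shift tool [165.6  20.8   8.9] norm 167.1
```

View pics/s8.png

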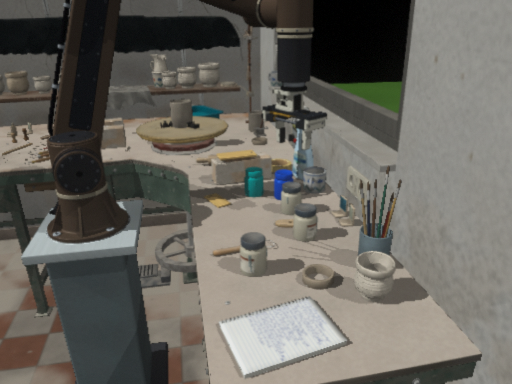

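View pics/w8.png

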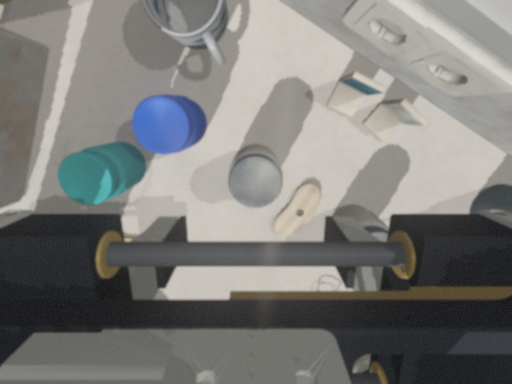

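The far jar stands upright at wrist (255,178). Next is the middle jar, at scene (294,224).

Call:
{"fn": "play_rows", "kwargs": {"plan": [[[0,0,0],[0,0,8.4],87.6],[[0,0,0],[0,0,8.3],87.6],[[0,0,0],[0,0,8.3],87.6],[[30,4,0],[0,0,0],87.6],[[42,5,0],[0,0,0],87.6],[[42,5,0],[0,0,0],87.6],[[34,5,0],[0,0,0],87.6],[[18,2,0],[0,0,0],87.6],[[0,0,0],[0,0,0],87.6],[[0,0,0],[0,0,0],87.6]]}}

```text
time: 20.95
tool_pos: [0.619, -0.2088, 0.214]
tool_rot: [2.316, -2.122, -0.001]
force: [0.8, 0.2, 0.6]
opening: 0.0872
```

```bash
python3 - <<'E'
from h import *
f=viewer.grab_frame('wrist');save(f,'w9')
for d in cut_out('jar_a','wrist')[:4]:
    x0=atz(f,d['pixel'],.05)[:2]
    r=fit([(f,d['region'].astype(float))],lambda p:jarpts(*p),x0,[.01,.01]);print(np.round(d['pixel']),d['score'],r)
go(.6186,-.209,.04,-85)
E
```

```text
[ 32. 148.] 0.9 (array([0.62790546, 0.073397  ]), np.float64(0.02875607507960449))
[256. 176.] 0.74 (array([ 0.6198558 , -0.20995416]), np.float64(0.02711946349515502))
[ 23. 195.] 0.64 (array([0.54242973, 0.13171288]), np.float64(0.6350167076476894))
[328. 280.] 0.62 (array([ 0.49438848, -0.29989846]), np.float64(4.298883572567783))
t 21.05 pos [ 0.6192 -0.2085  0.2144] yaw -84.94 toolz [-2.e-04  1.e-04 -1.e+00] open 0.0877 F [0.2  0.12 0.06] q [-0.03  0.33 -0.06 -0.   -1.18  1.69]
turn tool z 0.06
then shift tool [  0.4   0.6 174.4] norm 174.4
```

View pics/w9.png

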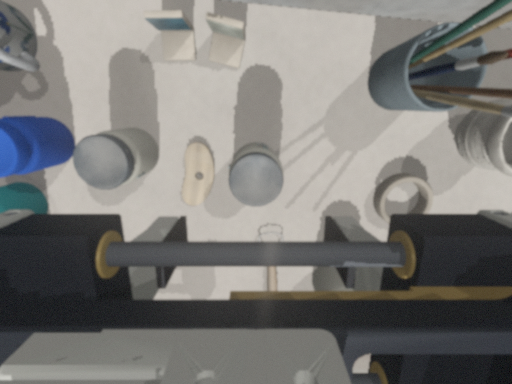

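The target jar is at (256,176), in line with the fingers.

Call:
{"fn": "play_rows", "kwargs": {"plan": [[[1,0,35],[0,0,0],87.6],[[0,0,45],[0,0,0],87.6],[[0,0,40],[0,0,0],87.6],[[0,0,30],[0,0,0],87.6],[[0,0,16],[0,0,0],87.6],[[0,0,8],[0,0,0],87.6],[[0,0,0],[0,0,0],75],[[0,0,0],[0,0,0],66],[[0,0,0],[0,0,0],56],[[0,0,0],[0,0,0],56],[[0,0,0],[0,0,0],56],[[0,0,0],[0,0,0],56]], "newtons": 30}}

```text
time: 22.55
tool_pos: [0.6198, -0.2105, 0.0417]
tool_rot: [-2.316, 2.122, -0.002]
force: [-1.8, 0.8, 5.5]
opening: 0.0642
```

Call:
{"fn": "play_rows", "kwargs": {"plan": [[[0,0,-4],[0,0,0],56],[[0,0,-8],[0,0,0],56],[[0,0,-8],[0,0,0],56],[[0,0,0],[0,0,0],56],[[0,0,0],[0,0,0],56],[[0,0,0],[0,0,0],56]]}}

```text
time: 23.3
tool_pos: [0.6189, -0.2104, 0.0602]
tool_rot: [2.316, -2.122, -0.001]
force: [0.0, 0.3, -1.2]
opening: 0.0642
```

```bash
python3 - <<'E'
from h import *
F=[]
for i in range(4):
    f=viewer.grab_frame('side'); s=state();F.append(s['force'][2])
print(F); save(f,'s10'); go(.6198,-.210,.04)
E
```

```text
[np.float64(-0.4136345972781973), np.float64(-0.6667489721199679), np.float64(-1.5907145864223264), np.float64(-0.5313512418071561)]
t 23.5 pos [ 0.619  -0.2105  0.0603] yaw -85.0 toolz [-4.e-04  0.e+00 -1.e+00] open 0.0646 F [ 0.06 -0.09 -0.53] q [-0.03  0.47 -0.23  0.   -0.87  1.69]
then shift tool [-0.4 -0.8 20.3] norm 20.3
```

Light again (about −0.9 N). Set it back; the near jar should be the heavy one, and I will confirm that by lifting it.

Call:
{"fn": "play_rows", "kwargs": {"plan": [[[0,0,9],[0,0,0],56],[[0,0,6],[0,0,0],56],[[0,0,3],[0,0,0],56],[[0,0,1],[0,0,0],56],[[0,0,0.5],[0,0,0],56],[[0,0,0],[0,0,0],56],[[0,0,0],[0,0,0],68],[[0,0,0],[0,0,0],76],[[0,0,0],[0,0,0],87.6],[[0,0,0],[0,0,0],87.6],[[0,0,-15],[0,0,0],87.6],[[0,0,-40],[0,0,0],87.6],[[0,0,-50],[0,0,0],87.6],[[0,0,-50],[0,0,0],87.6],[[0,0,-20],[0,0,0],87.6],[[0,0,0],[0,0,0],87.6]]}}

```text
time: 25.5
tool_pos: [0.6202, -0.2106, 0.2195]
tool_rot: [-2.314, 2.12, -0.007]
force: [-0.9, 0.4, -0.3]
opening: 0.0878
```

```bash
python3 - <<'E'
from h import *
f=viewer.grab_frame('side');save(f,'s11')
go(.4475,-.3445,.215,-85)
E
```

```text
t 25.55 pos [ 0.6193 -0.2104  0.2175] yaw -85.0 toolz [ 2.3e-03  1.0e-04 -1.0e+00] open 0.0878 F [ 0.38 -0.08 -0.51] q [-0.03  0.33 -0.05 -0.   -1.19  1.69]
turn tool z -0.0
then shift tool [118.6 182.9   2.5] norm 218.0
```

View pics/s11.png

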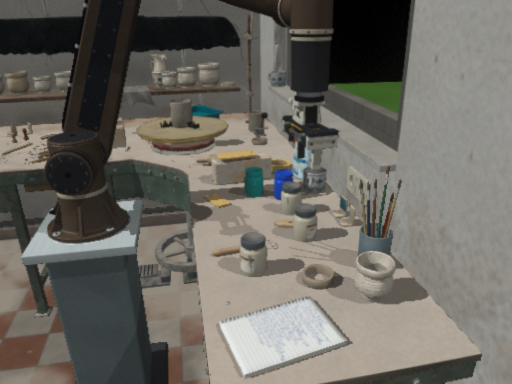

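Both light jars stand at side (291,198) and (305,222). On to the near jar.

Call:
{"fn": "play_rows", "kwargs": {"plan": [[[18,28,0],[0,0,0],87.6],[[26,40,0],[0,0,0],87.6],[[26,40,0],[0,0,0],87.6],[[24,37,0],[0,0,0],87.6],[[16,25,0],[0,0,0],87.6],[[9,13,0],[0,0,0],87.6],[[0,0,0],[0,0,0],87.6],[[0,0,0],[0,0,0],87.6]]}}

```text
time: 26.55
tool_pos: [0.4477, -0.3446, 0.2157]
tool_rot: [2.316, -2.122, -0.001]
force: [-0.8, 0.9, 0.4]
opening: 0.0873
```

```bash
python3 - <<'E'
from h import *
f=viewer.grab_frame('wrist');save(f,'w12')
for d in cut_out('jar_a','wrist')[:4]:
    x0=atz(f,d['pixel'],.05)[:2]
    r=fit([(f,d['region'].astype(float))],lambda p:jarpts(*p),x0,[.01,.01]);print(np.round(d['pixel']),d['score'],r)
go(.4475,-.3445,.04,-85)
E
```

```text
[258. 174.] 0.96 (array([ 0.44834715, -0.34605299]), np.float64(0.03137820580810759))
[150.  22.] 0.63 (array([ 0.61890761, -0.21092749]), np.float64(0.030211048291163778))
[21. 12.] 0.56 (array([ 0.62530675, -0.04143693]), np.float64(0.014866741169697585))
t 26.65 pos [ 0.4479 -0.3445  0.2157] yaw -84.95 toolz [-4.e-04  2.e-04 -1.e+00] open 0.0874 F [ 0.08 -0.59  0.58] q [-0.31  0.19 -0.25 -0.   -1.13  1.97]
turn tool z 0.05
then shift tool [  0.    0.4 175.7] norm 175.7
```

View pics/w12.png

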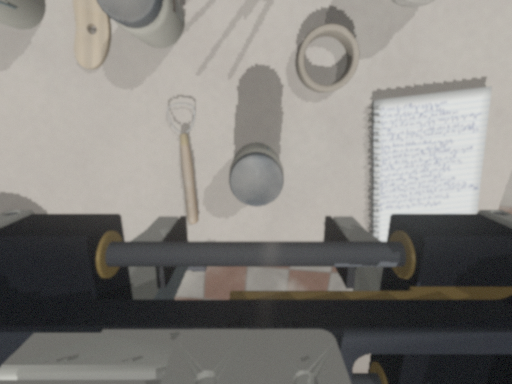

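Call:
{"fn": "play_rows", "kwargs": {"plan": [[[1.5,0,35],[0,0,0],87.6],[[0,0,45],[0,0,0],87.6],[[0,0,40],[0,0,0],87.6],[[0,0,32],[0,0,0],87.6],[[0,0,16],[0,0,0],87.6],[[0,0,8],[0,0,0],87.6],[[0,0,0],[0,0,0],75],[[0,0,0],[0,0,0],66],[[0,0,0],[0,0,0],56],[[0,0,0],[0,0,0],56],[[0,0,0],[0,0,0],56],[[0,0,0],[0,0,0],56]], "newtons": 35}}

```text
time: 28.15
tool_pos: [0.4479, -0.3464, 0.0411]
tool_rot: [-2.316, 2.122, -0.002]
force: [-0.2, 2.8, 6.4]
opening: 0.0639
```

```bash
python3 - <<'E'
from h import *
go(.4483,-.3458,.04,-85)
E
```

```text
t 28.15 pos [ 0.4479 -0.3464  0.0411] yaw -84.98 toolz [ 1.5e-03 -4.0e-04 -1.0e+00] open 0.0639 F [-0.16  2.83  6.41] q [-0.31  0.37 -0.45 -0.   -0.74  1.97]
turn tool z 0.02
then shift tool [-0.6 -0.4  1.1] norm 1.3
```

Call:
{"fn": "play_rows", "kwargs": {"plan": [[[0,0,-4],[0,0,0],56],[[0,0,-8],[0,0,0],56],[[0,0,-8],[0,0,0],56],[[0,0,0],[0,0,0],56],[[0,0,0],[0,0,0],56],[[0,0,0],[0,0,0],56]]}}

```text
time: 28.9
tool_pos: [0.4471, -0.3463, 0.0598]
tool_rot: [2.316, -2.122, -0.001]
force: [0.3, 0.4, -6.8]
opening: 0.0639
```

```bash
python3 - <<'E'
from h import *
F=[]
for i in range(4):
    f=viewer.grab_frame('side'); s=state();F.append(s['force'][2])
print(F); save(f,'s13'); go(.495,.269,.06,-83)
E
```

```text
[np.float64(-5.466538411049297), np.float64(-6.794011480206562), np.float64(-6.8108162026162296), np.float64(-7.246848667256741)]
t 29.1 pos [ 0.4473 -0.3464  0.0599] yaw -85.0 toolz [-3.e-04  1.e-04 -1.e+00] open 0.064 F [-0.05  0.46 -7.25] q [-0.31  0.35 -0.44 -0.   -0.79  1.97]
turn tool z -2.0
then shift tool [-6.050e+02 -1.224e+02 -1.000e-01] norm 617.3
```

View pics/s13.png

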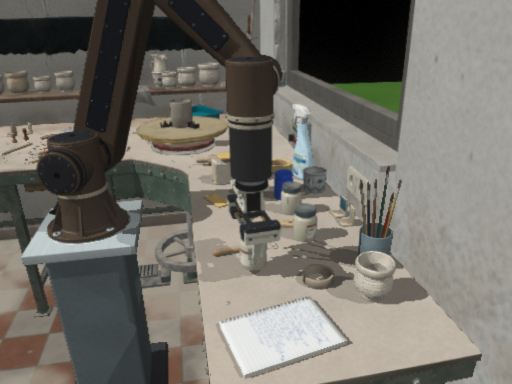

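−6.6 N, or about 0.67 kg: this is the heavy jar. Lift it and carry it to the block.

Call:
{"fn": "play_rows", "kwargs": {"plan": [[[0,0,-20],[0,0,0],56],[[0,0,-40],[0,0,0],56],[[0,0,-50],[0,0,0],56],[[0,0,-45],[0,0,0],56],[[0,0,-30],[0,0,0],56],[[0,0,-15],[0,0,-2],56],[[-15,-3,0],[0,0,0],56],[[-30,-6,0],[0,0,0],56],[[-45,-9,0],[0,0,0],56],[[-50,-10,0],[0,0,0],56],[[-55,-11,0],[0,0,0],56],[[-55,-11,0],[0,0,0],56],[[-55,-11,0],[0,0,0],56],[[-55,-11,0],[0,0,0],56],[[-55,-11,0],[0,0,0],56],[[-55,-11,0],[0,0,0],56],[[-50,-10,0],[0,0,0],56],[[-40,-8,0],[0,0,0],56],[[-25,-5,0],[0,0,0],56],[[-15,-3,0],[0,0,0],56]]}}

```text
time: 31.6
tool_pos: [0.4925, 0.2646, 0.2587]
tool_rot: [2.352, -2.079, -0.001]
force: [-0.5, 0.0, -6.4]
opening: 0.0638
```

Call:
{"fn": "play_rows", "kwargs": {"plan": [[[-5,-1,0],[0,0,0],56],[[0,0,0],[0,0,0],56],[[0,0,0],[0,0,0],56]]}}

```text
time: 31.98
tool_pos: [0.4936, 0.2678, 0.2602]
tool_rot: [2.352, -2.083, -0.0]
force: [-0.0, -0.2, -6.1]
opening: 0.0639
```

```bash
python3 - <<'E'
from h import *
f=viewer.grab_frame('wrist');save(f,'w14')
f2=viewer.grab_frame('side');im=cv2.resize(f2['image'][60:260,170:350],None,fx=3,fy=3,interpolation=2);cv2.imwrite('pics/s14.png',im[:,:,::-1])
go(.495,.269,.145,-83)
E
```

```text
t 32.08 pos [0.4937 0.268  0.2603] yaw -83.05 toolz [ 2.e-04  2.e-04 -1.e+00] open 0.0642 F [ 0.92 -0.52 -7.36] q [ 0.85  0.15 -0.19 -0.   -1.23  0.85]
turn tool z -0.05
then shift tool [ -0.8  -1.4 115.3] norm 115.3
```

View pics/w14.png

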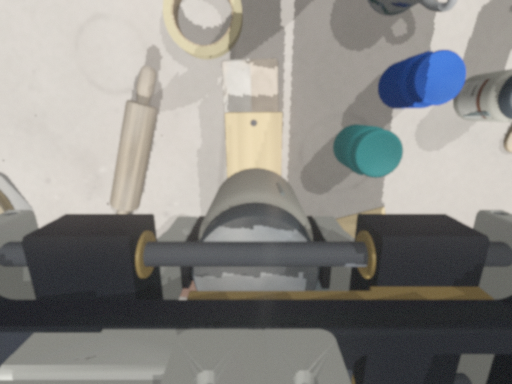

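View pics/s14.png

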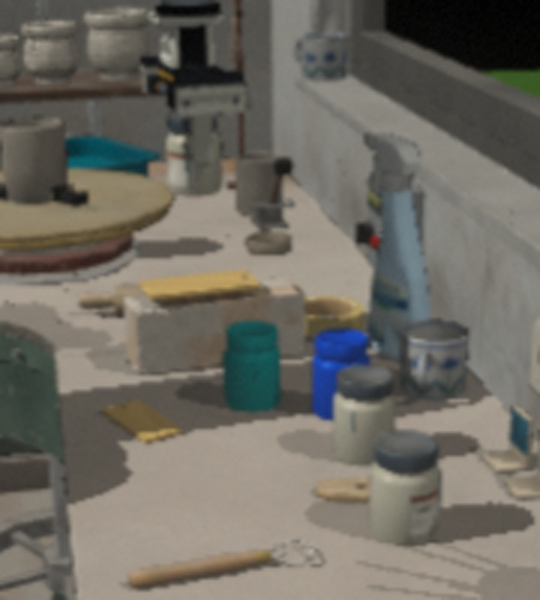

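Jar held upright with the board undisturbed below it. Lower to about 5 mm above.

Call:
{"fn": "play_rows", "kwargs": {"plan": [[[-0.5,-1,20],[0,0,0],56],[[0,0,30],[0,0,0],56],[[0,0,28],[0,0,0],56],[[0,0,16],[0,0,0],56],[[0,0,8],[0,0,0],56],[[0,0,4],[0,0,0],56],[[0,0,2],[0,0,0],56],[[0,0,0],[0,0,0],56],[[0,0,0],[0,0,0],56]]}}

```text
time: 33.2
tool_pos: [0.4948, 0.2696, 0.1526]
tool_rot: [-2.352, 2.081, -0.0]
force: [-0.4, 0.0, -6.1]
opening: 0.0642
```

Call:
{"fn": "play_rows", "kwargs": {"plan": [[[0,0,1.5],[0,0,0],56],[[0,0,1.5],[0,0,0],56],[[0,0,0],[0,0,0],56],[[0,0,0],[0,0,0],56]]}}

```text
time: 33.7
tool_pos: [0.4946, 0.2694, 0.149]
tool_rot: [2.353, -2.082, 0.0]
force: [-0.6, -0.1, -6.6]
opening: 0.0638
```

```bash
python3 - <<'E'
from h import *
f=viewer.grab_frame('side');im=cv2.resize(f['image'][110:210,180:320],None,fx=4,fy=4,interpolation=2);cv2.imwrite('pics/s15.png',im[:,:,::-1])
go(.495,.269,.144,-83)
E
```

```text
t 33.75 pos [0.4946 0.2694 0.1491] yaw -83.0 toolz [ 0.  0. -1.] open 0.0642 F [-1.82 -0.29 -5.81] q [ 0.85  0.24 -0.34  0.   -0.99  0.85]
turn tool z 0.0
then shift tool [ 0.4 -0.3  5.1] norm 5.1
```

View pics/s15.png

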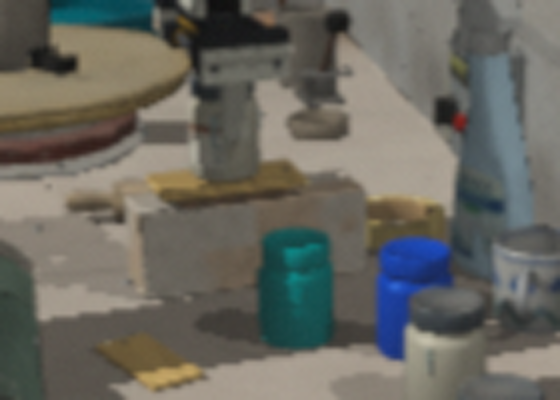

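Call:
{"fn": "play_rows", "kwargs": {"plan": [[[0,0,1],[0,0,0],56],[[0,0,1],[0,0,0],56],[[0,0,1],[0,0,0],56],[[0,0,0],[0,0,0],56]]}}

```text
time: 34.25
tool_pos: [0.4945, 0.2693, 0.1459]
tool_rot: [2.353, -2.081, -0.0]
force: [0.4, -0.5, -6.9]
opening: 0.0643
```

Call:
{"fn": "play_rows", "kwargs": {"plan": [[[0,0,0.7],[0,0,0],56],[[0,0,0],[0,0,0],56],[[0,0,0],[0,0,0],56]]}}

```text
time: 34.62
tool_pos: [0.4946, 0.2694, 0.1454]
tool_rot: [-2.353, 2.082, 0.0]
force: [0.1, 0.1, -6.6]
opening: 0.0644
```

Call:
{"fn": "play_rows", "kwargs": {"plan": [[[0,0,0.7],[0,0,0],56],[[0,0,0],[0,0,0],56],[[0,0,0],[0,0,0],56]]}}

```text
time: 35.0
tool_pos: [0.4946, 0.2694, 0.1447]
tool_rot: [2.353, -2.082, 0.0]
force: [0.7, 0.5, -7.2]
opening: 0.064
```

Call:
{"fn": "play_rows", "kwargs": {"plan": [[[0,0,0.5],[0,0,0],56],[[0,0,0],[0,0,0],56],[[0,0,0],[0,0,0],56]]}}

```text
time: 35.38
tool_pos: [0.4946, 0.2694, 0.1442]
tool_rot: [-2.353, 2.082, -0.0]
force: [0.3, -0.3, -6.0]
opening: 0.0642
```

Call:
{"fn": "play_rows", "kwargs": {"plan": [[[0,0,0.5],[0,0,0],56],[[0,0,0],[0,0,0],56],[[0,0,0],[0,0,0],56]]}}

```text
time: 35.75
tool_pos: [0.4947, 0.2695, 0.1441]
tool_rot: [-2.353, 2.081, -0.0]
force: [-3.2, -1.6, 1.6]
opening: 0.0638
```

Call:
{"fn": "play_rows", "kwargs": {"plan": [[[0,0,0.5],[0,0,0],56],[[0,0,0],[0,0,0],56],[[0,0,0],[0,0,0],56]]}}

```text
time: 36.12
tool_pos: [0.4947, 0.2694, 0.1441]
tool_rot: [-2.353, 2.081, -0.0]
force: [-5.2, -1.3, 5.9]
opening: 0.0641
```

Contact at z = .1441. Relieve slightly, open gradually and retreat.

Call:
{"fn": "play_rows", "kwargs": {"plan": [[[0,0,-0.5],[0,0,0],56],[[0,0,0],[0,0,0],66],[[0,0,0],[0,0,0],72],[[0,0,0],[0,0,0],80],[[0,0,0],[0,0,0],87.6],[[0,0,0],[0,0,0],87.6],[[0,0,-10],[0,0,0],87.6],[[0,0,-25],[0,0,0],87.6],[[0,0,-40],[0,0,0],87.6],[[0,0,-50],[0,0,0],87.6],[[0,20,-50],[0,0,0],87.6],[[0,40,-40],[0,0,0],87.6],[[0,0,0],[0,0,0],87.6],[[0,0,0],[0,0,0],87.6]]}}

```text
time: 37.88
tool_pos: [0.4348, 0.2621, 0.3593]
tool_rot: [-2.353, 2.08, 0.001]
force: [0.2, -0.4, -0.9]
opening: 0.0871
```

```bash
python3 - <<'E'
from h import *
f=viewer.grab_frame('wrist');save(f,'w16')
for d in cut_out('jar_a','wrist')[:5]:
    for dz in (0,.103):
        x0=atz(f,d['pixel'],.05+dz)[:2]
        r=fit([(f,d['region'].astype(float))],lambda p:jarpts(*p)+[0,0,dz],x0,[.01,.01]);print(np.round(d['pixel']),d['score'],dz,r)
im=f['image'].copy()
for P in (boxpts(.495,.2692,.13,.14,.066,.095,.103),jarpts(.495,.269)+[0,0,.103]):
    cv2.polylines(im,[np.round(hull(f,P)).astype(int)],1,(255,0,0))
cv2.imwrite('pics/w16o.png',cv2.resize(im[0:230,150:400],None,fx=2.6,fy=2.6,interpolation=2)[:,:,::-1])
f=viewer.grab_frame('side');cv2.imwrite('pics/s16.png',cv2.resize(f['image'][100:300,170:350],None,fx=3,fy=3,interpolation=2)[:,:,::-1])
go(.495,.269,.144,-83)
E
```

```text
[255. 119.] 0.88 0 (array([0.49944162, 0.26717355]), np.float64(0.36389915966386555))
[255. 119.] 0.88 0.103 (array([0.49428516, 0.26845428]), np.float64(0.06025210084033614))
[460.  59.] 0.64 0 (array([ 0.6232146 , -0.04102095]), np.float64(0.05446993486275843))
[460.  59.] 0.64 0.103 (array([0.5889379 , 0.03884842]), np.float64(0.6484762419078478))
[395.  50.] 0.6 0 (array([0.62736317, 0.0724162 ]), np.float64(0.040105083949747565))
[395.  50.] 0.6 0.103 (array([0.59202482, 0.12401134]), np.float64(0.5500499001996008))
t 38.02 pos [0.4351 0.2619 0.3576] yaw -83.02 toolz [-0.0014 -0.0017 -1.    ] open 0.0877 F [ 0.39  0.21 -0.03] q [ 0.93  0.02 -0.12 -0.   -1.43  0.76]
turn tool z -0.02
then shift tool [ 2.000e-01 -6.030e+01  2.136e+02] norm 221.9
```

View pics/w16o.png

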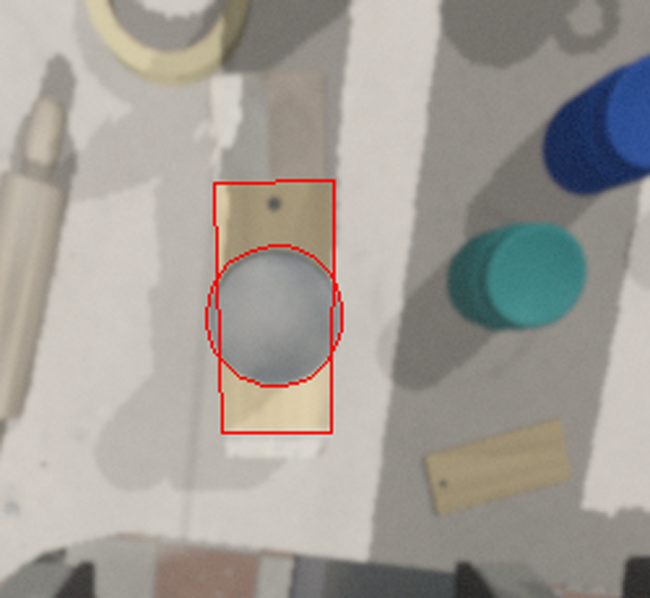

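View pics/s16.png

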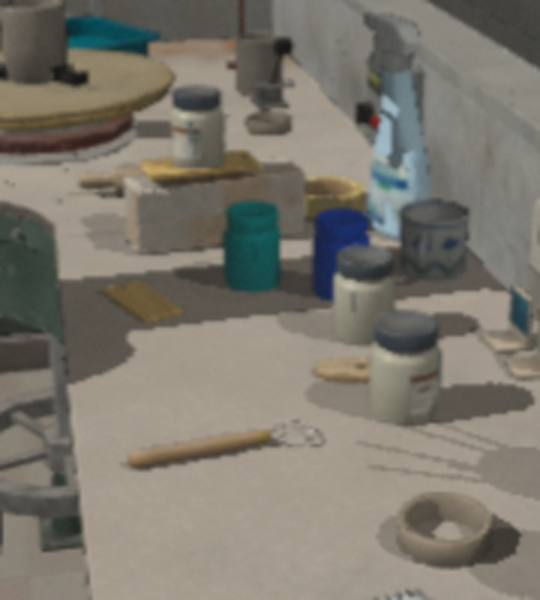

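```bash
python3 -c "
from h import *
print(workorder.job_done())"
```

```text
the job is handed in; nothing more can be done
None
```

The larger plywood board is on the tile, the heavy jar stands upright on the middle of it, and the job is handed in at about 38 s of the 72 s. The interface gives no verdict.

- **Board:** it rested at (0.495, 0.269), yaw 0.130, against the tile at (0.495, 0.270), yaw 0.122. That is about 1 mm and half a degree off. Contact on lowering was about 4 N.
- **Finding the jar:** I lifted all three a couple of centimetres. The far and middle jars pulled about 1 N each and went back where they stood. The near one pulled about 6.6 N (about 0.67 kg), so it was the one with the lead.
- **Heavy jar:** I lowered it in half-millimetre steps, with about 12 N on the board at most, and then released it. It was last seen upright at (0.494, 0.268), about 1 mm from the board's centre.
- **Last pictures:** both light jars are upright on the bench, and the teal and blue look-alikes and the smaller board were left alone. The gripper was clear of everything.

No check failed. The camera fits differed by 1–2 mm, within the calibration. The last overlay may be slightly off because the arm was still settling when the picture was taken.

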